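# Flip the status flag of the packed basket

## Task

The basket with the two jars in it is packed, so turn over the hinged white flag on the stand just in front of that basket: push it with the fingertips from under its free end on the robot's left, up over its hinge, and down to the right until it lies fully flat on the other side showing its disc. Do not pinch or force it and do not let it slam down. Leave the flag of the empty basket, the jars and the spatula as they are.

Things in the scene. Friction and masses are not known exactly. Their poses are not given: they have to be found in the camera images.
- stand_packed: the flag stand of the packed basket: fixed grey stand, position and yaw vary: foot 100 (x) x 86 (y) x 8 mm, two cheeks 82 mm high beside the hinge (20 mm long, outer faces at y = +-40 mm), two black rests 10 mm thick at x = +-38 mm, 66 mm high, 40 mm wide. Origin: centre of the underside, on the bench. +x points to the robot's right (world -y) and +y away from the robot, within 0.4 rad.
- stand_packed_hinge (a point): middle of the hinge line of the packed basket's flag, 70 mm above the bench over the stand's origin; the line is level, along the stand's y; axes as the stand's. The flag is a white paddle 60 mm wide, 5 mm thick; two raised black bars on the face that is up at the start, a raised black disc on the other.
- flag_packed (a joint): hinge of the flag to be turned over. rad: 0 = flat on the left (stand -x) rest, pi/2 = upright, 3.14 = flat on the right (stand +x) rest, the end stop. Starts at 0 to 0.3. Stiff (0.05 N m of friction, flag 70 g): the flag stays at whatever angle it is left.
- flag_packed_edge (a point): middle of the flag's free end, 81 mm from the hinge line. The flag is a plain flat paddle, 60 mm wide, 5 mm thick, mid-plane through the hinge. Lying flat, its underside is 67 mm above the bench and it juts 38 mm past the rest and 31 mm past the foot: under that end there is nothing, so fingers slanting in from outside reach under it and push it up. x axis: along the paddle to the hinge.
- stand_empty: the flag stand of the empty basket, the same as stand_packed, to be left alone; the two stand side by side about 0.34 to 0.54 m apart in y, either one on the left.
- flag_empty (a joint): hinge of the flag to be left alone. rad: 0 = flat on the left (stand -x) rest, pi/2 = upright, 3.14 = flat on the right (stand +x) rest, the end stop. Starts at 0 to 0.3. Stiff (0.05 N m of friction, flag 70 g): the flag stays at whatever angle it is left.
- flag_empty_edge (a point): the same point on the flag of the empty basket.
- basket_packed: green slatted plastic basket, 120 (x) x 150 (y) x 75 mm high, fixed, with jar1 and jar2 in it; stands behind its stand as the robot sees it, centre 125 to 140 mm along the stand's +y. Its own x axis points that way. Origin: centre of the underside.
- basket_empty: the same basket, empty, behind stand_empty.
- jar1: loose white closed jar, 58 mm diameter, 100 mm high, in the packed basket (top 104 mm above the bench). Origin: centre of the underside.
- jar2: like jar1, beside it in the packed basket.
- jar3: like jar1, standing on the bench at the robot's right, outside the right stand.
- spatula: steel counting spatula, 150 mm long, lying on the bench between the stands. Origin: in the underside, near its middle.

How it is judged (in metres and radians):
On the way:
1. the packed basket's flag has been pushed upright (value of joint flag_packed above 1.4 rad).
At the end, for the whole second after the job is handed in: The packed basket's flag lies flat on the right-hand side (within 0.11 rad, about 6 degrees, of its end stop), at rest and released; the free end of the other flag is within 15 mm and the jars and the spatula within 25 mm of where they were (value of joint flag_packed above 3.03 rad and velocity of joint flag_packed between -0.1 and 0.1 rad/s and distance of flag_empty_edge from where it was at the start of the episode below 0.015 m and distance of each of jar1, jar2, jar3, spatula from where it was at the start of the episode below 0.025 m); the robot touches nothing.
It fails at once if the empty basket's flag is moved (free end by more than 15 mm) (distance of flag_empty_edge from where it was at the start of the episode above 0.015 m).
It fails at once if a jar or the spatula is lifted, carried or pushed by more than 25 mm (distance of any of jar1, jar2, jar3, spatula from where it was at the start of the episode above 0.025 m).
It fails at once if the flag or its stand is pinched or forced (more than 40 N from the fingers) (contact force between the fingers and stand_packed above 40 N).
It fails at once if the flag slams down (faster than 5 rad/s near its right rest) (value of joint flag_packed above 2.8 rad and velocity of joint flag_packed above 5 rad/s).
It also fails if it takes over 40 s, if anything falls off the work surface, if the arm or the gripper's body presses on something with over 40 N, if the wrist force passes 120 N, or if a joint passes its speed limit or range.

## Robot

A 6-joint arm with a two-finger parallel gripper is mounted at the origin on the work surface. World frame = base frame: x ahead of the robot, y to its left, z up, the work surface at z = 0. Lengths are in mm, angles in degrees, forces in N, time in s.
With the tool pointing down it reaches from about 300 to 850 mm from the base axis. Payload 4.2 kg.
Tool frame: the origin (TCP) lies midway between the tips of the shut fingers; the grasp point (between the pads) lies 19 mm behind it (env.hold_point_z is the z of the grasp point in the tool frame, in mm); z points along the fingers, y is the direction in which the jaws open and shut (so a half turn about z gives the same grasp; the last joint's range is limited). The gripper opens to 91 mm and grips with 3 to 60 N. Pads are 32 mm wide; open, the fingers measure 118 mm over their backs; the gripper's body (76 mm by 178 mm) begins 60 mm behind the grasp point.
Start: joints at [-70.531, 18.312, 89.639, -0, 72.044, -1.146], TCP at [202.454, -538.197, 213.976] pointing down, gripper open.
Joint ranges: [-177.97, 177.97], [-48.28, 115.42], [12.27, 149.76], [-77.06, 257.06], [2.81, 150.46], [-146.56, 146.56]. Speed limits (degrees/s): [147.25, 147.25, 180, 180, 180, 180].

## Interface

Orientations are given as [roll, pitch, yaw] about the fixed x, y, z axes, in that order (R = Rz(yaw) Ry(pitch) Rx(roll)).
In Python, from workcell import env, grab_frame, camera_params, spotter gives the robot as it stands. The module is installed in compiled form; this text tells all that it offers.
- The arm moves only by the shell command python3 -m jog 'ROWS' [FORCE]. ROWS is text: rows parted by semicolons, each of 7 numbers parted by spaces: the turn, a rotation vector about the world's x, y, z in units of 5 degrees (1.0 is 5 degrees), then the shift along the world's x, y, z in units of 25 mm (1.0 is 25 mm), then the opening, from 0 (shut) to 1 (fully open). A call has 1 to 5 rows; each row is the pose to reach, as a shift and turn from the pose commanded when the call began; what a row does not reach only later rows make up. A row lasts 1/8 s, in which the tool goes at most 62.5 mm and 10.7 degrees, less where a joint would pass 70% of its speed; a pose out of reach is approached as far as the arm can. A call with a gripper value outside its range is refused whole. The fingers move at their own pace and stop on an object; FORCE is the grip in N (left out, the last holds). Time passes only in rows, so rows that repeat a pose let the fingers close. It gives the time, the measured TCP pose, the force and the opening at its end, in the units of the state.
- env.state(): the state, without advancing time (a new reading comes with each control period).
- grab_frame(name): name is "side" or "top" or "wrist"; returns the picture (384x512x3 uint8, red, green, blue); there is no depth.
- camera_params(name): a dict with "K" (3x3 intrinsics, pixels), "rvec" (rotation vector, rad) and "tvec" (3), from world to camera coordinates, as OpenCV has them. Camera axes: x right, y down, z forward; pixel columns grow to the right and rows downward; lengths in mm; the calibration is good to about 2 mm. A picture is of the moment at which its call begins: read the wrist's pose just before it. camera_params takes no time and is no camera call; for the wrist camera it gives the pose at the moment of the call.
- env.job_done(): hands the job in, once; it reports no verdict.
Trained networks look in the newest picture that a camera, given by its name, has taken for a name from the list of things; names that differ only in an ending like _2 or _b are one class to them, and where a whole thing is asked for, a point or a joint stands for the part that bears it (a point fixed in the world has none). Each returns a list of dicts, best first, with "conf" (0 to 1); they miss things now and then, are a little off and sometimes report something else, mostly with a low value. They report only what shows in the picture. A call takes as long as a camera call.
- spotter.look_for(query, camera): "box" ([left, top, width, height] in pixels, round what is visible of it).
- spotter.trace(query, camera): "region" (384x512 bool, what is visible of it) and "box" ([left, top, width, height] in pixels, round what is visible of it).
The state is a dict: "time_s": time; "qpos": joint angles; "qvel": joint speeds; "effort": joint torques, N m; "ee_pos": TCP position; "ee_rot": TCP orientation; "force": force on the tool from outside, world axes, zero at the start; "torque": the same for the moment, N m; "gripper_width": finger opening in mm.
Only numpy, scipy, OpenCV 4.12 (cv2) and the standard library are available. Lean on these libraries where they do the work, as an engineer would, in place of code of your own. Each camera call takes 0.05 s, during which the arm holds its last target. There are 200 camera calls.

## Working session

There is one attempt and no reset: what is moved stays moved. The work goes in short steps, Python scripts to look and compute and a shell command to move; the robot and the scene stay as the last step left them, time stands still between calls to the robot, and variables do not carry over. Pictures are saved under pics/ and viewed, about 8 in all and at most 12, crops included, and the job is handed in when it is done.

```bash
mkdir -p pics
python3 - <<'E'
from workcell import env, grab_frame, camera_params, spotter
import cv2
for n in ("side","top"):
    im=grab_frame(n); cv2.imwrite(f"pics/{n}0.png",cv2.cvtColor(im,cv2.COLOR_RGB2BGR))
    p=camera_params(n);print(n,p)
    for q in ("stand_packed","flag_packed","jar1","basket_packed","spatula"):
        print(q,[(d["box"],round(d["conf"],2)) for d in spotter.look_for(q,n)])
print(env.state())
E
```

```text
side {'K': array([[477.64955471,   0.        , 261.99371683],
       [  0.        , 477.64955471, 196.29430607],
       [  0.        ,   0.        ,   1.        ]]), 'rvec': array([ 0.1537582 , -2.8649913 ,  1.21331445]), 'tvec': array([ 544.76503416,  136.71561344, 1204.92247944])}
stand_packed [([242.0, 264.7, 45.7, 56.6], 0.83), ([255.7, 217.1, 60.5, 22.9], 0.43)]
flag_packed [([243.1, 275.7, 38.6, 32.9], 0.97)]
jar1 [([284.3, 110.0, 24.7, 33.1], 0.98), ([188.8, 256.1, 26.0, 35.8], 0.88), ([203.7, 234.3, 22.9, 44.8], 0.67)]
basket_packed [([174.1, 234.9, 75.2, 81.3], 0.96), ([242.1, 271.0, 38.4, 40.6], 0.69)]
spatula [([255.1, 216.7, 63.3, 24.2], 0.68), ([206.9, 140.2, 47.5, 50.3], 0.4)]
top {'K': array([[399.32304921,   0.        , 252.62014992],
       [  0.        , 399.32304921, 194.01234545],
       [  0.        ,   0.        ,   1.        ]]), 'rvec': array([ 2.14230183, -2.12491715,  0.18426507]), 'tvec': array([ -71.25576245,  560.76228614, 1126.59530764])}
stand_packed [([134.3, 195.6, 53.9, 30.2], 0.75)]
flag_packed [([132.2, 193.0, 32.9, 28.5], 0.61), ([281.8, 194.9, 29
[... 184 characters left out ...]
patula [([224.8, 200.1, 28.0, 48.8], 0.85)]
{'time_s': 0.6, 'qpos': array([-7.05306640e+01,  1.83099123e+01,  8.96389611e+01,  1.18744526e-03,
        7.20427130e+01, -1.14530609e+00]), 'qvel': array([ 0.1116049 , -0.00860968,  0.01820496, -0.03303752,  0.03051518,
        0.04818967]), 'effort': array([-2.19260874e-03, -4.12128389e+01, -2.32135105e+01,  7.28540705e-02,
        3.77745135e-02,  3.12538944e-06]), 'ee_pos': array([ 202.46643458, -538.1984338 ,  213.99613527]), 'ee_rot': array([ 1.79991566e+02, -9.61258891e-04,  2.06142761e+01]), 'force': array([-0.50324954, -0.70817802, -0.30316893]), 'torque': array([-0.02567344,  0.00669554, -0.01894968]), 'gripper_width': 91.49654698997517}
```

Run:
```python
import cv2,numpy as np
a=cv2.imread("pics/top0.png")[120:260,110:310];b=cv2.imread("pics/side0.png")[200:340,150:350]
cv2.imwrite("pics/c0.png",np.vstack([cv2.resize(x,(800,560),interpolation=cv2.INTER_CUBIC)[:, :] for x in (a,)]))
cv2.imwrite("pics/c1.png",cv2.resize(b,(800,560),interpolation=cv2.INTER_CUBIC))
```

```text
(no output)
```

View pics/c0.png

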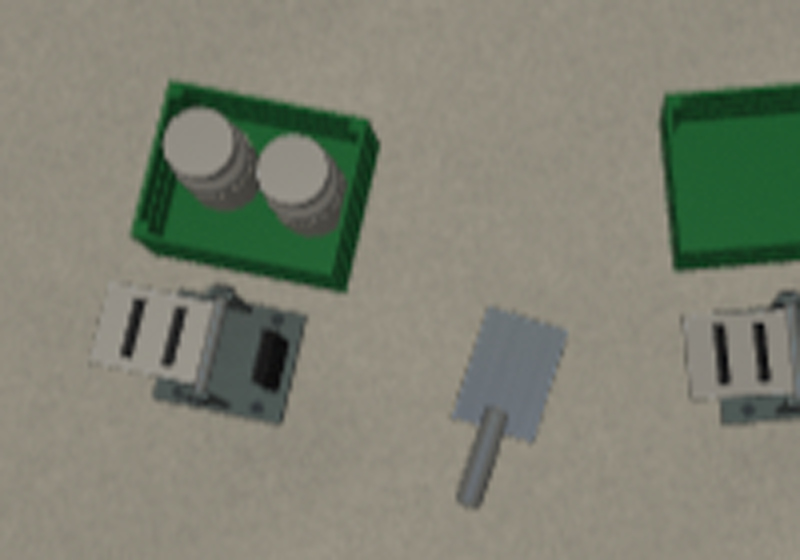

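View pics/c1.png

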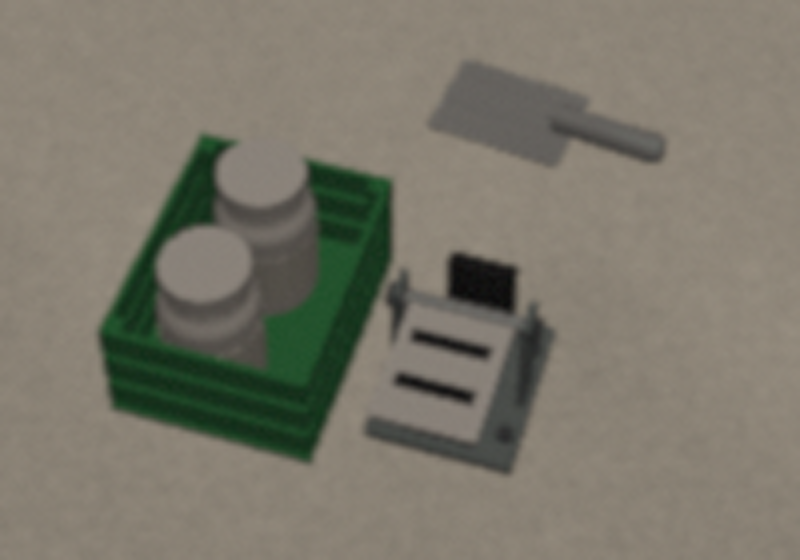

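```bash
cat > fit.py <<'E'
import cv2,numpy as np
from scipy.optimize import least_squares
from workcell import camera_params
C={n:camera_params(n) for n in("top","side")}
def proj(n,P):
    c=C[n];return cv2.projectPoints(np.float64(P).reshape(-1,1,3),c["rvec"],c["tvec"],c["K"],None)[0].reshape(-1,2)
def W(p,P):
    x,y,a=p[:3];c,s=np.cos(a),np.sin(a);P=np.float64(P)
    return np.c_[x+c*P[:,0]-s*P[:,1],y+s*P[:,0]+c*P[:,1],P[:,2]]
def edge(th,y,r=81,o=2.5): # r along paddle, o towards top face
    return [-r*np.cos(th)+o*np.sin(th),y,70+r*np.sin(th)+o*np.cos(th)]
E
python3 - <<'E'
from fit import *
def obs(p):
    th=p[3]
    return {"top":([[50,43,8],[50,-43,8],[-50,-43,8],edge(th,30),edge(th,-30)],[(307,312),(281,424),(155,398),(108,283),(92,364)],(110,120)),
    "side":([[50,-43,8],[-50,-43,8],[-50,43,8],edge(th,-30)],[(553,330),(512,470),(367,425),(478,441)],(150,200))}
def f(p,per=False):
    r=[]
    for n,(P,u,o) in obs(p).items():
        r.append(proj(n,W(p,P))-(np.array(u)/4+o))
    return np.vstack(r) if per else np.vstack(r).ravel()
s=least_squares(f,[520,250,-1.8,.1],loss="soft_l1")
print(s.x,np.degrees(s.x[2:]));print(f(s.x,True).round(1))
print("hinge",W(s.x,[[0,0,70]]),"edge",W(s.x,[edge(s.x[3],0)]))
E
```

```text
[520.29597629 191.54125842  -1.74896244   6.26921812] [-100.20816627  359.19973929]
[[-0.5  0.1]
 [-0.1 -0. ]
 [-1.1  0.3]
 [ 0.3 -0. ]
 [-0.6  0. ]
 [ 0.6 -2.3]
 [ 0.1 -1.6]
 [-0.8  0.1]
 [-0.1  0.1]]
hinge [[520.29597629 191.54125842  70.        ]] edge [[534.65599038 271.28564592  71.36845101]]
```

```bash
python3 -m jog '0 0 2 1.2 2 .6 0; 0 0 4 2.4 4 1.2 0; 0 0 6 3.6 6 1.8 0; 0 0 8 4.8 8 1.8 0; 0 0 10 6 10 1.8 0' 10; python3 -m jog '0 0 2 1.2 2 0 0; 0 0 4 2.4 4 0 0; 0 0 6 3.6 6 0 0; 0 0 8 4.8 8 0 0; 0 0 10 5 10.3 0 0'; python3 -m jog '0 0 2 .4 2.4 0 0; 0 0 4 .8 4.8 0 0; 0 0 6 1.2 7.2 0 0; 0 0 8 1.6 9.6 0 0; 0 0 9 2 12 0 0'
cat > tgt.py <<'E'
import numpy as np,sys
from scipy.spatial.transform import Rotation as R
from workcell import env
H=np.array([520.3,191.5]);a=np.radians(-100.2)
u=np.array([np.cos(a),np.sin(a),0]);v=np.array([-u[1],u[0],0])
Yc=-5.; TH=13.5
def tool(e):
    e=np.radians(e);z=np.cos(e)*u-np.sin(e)*np.array([0,0,1]);return R.from_matrix(np.c_[-v,np.cross(z,-v),z])
def pos(X,Z): return np.r_[H,0]+X*u+Yc*v+np.array([0,0,Z])
def rows(L,grip=0):
    "L: list of (X,Z,e); rows relative to the present pose"
    s=env.state();p0=s["ee_pos"];R0=R.from_euler("xyz",s["ee_rot"],degrees=True)
    print("t",s["time_s"],"q",s["qpos"].round(0),"F",s["force"].round(1),"stand XYZ",[round(float((p0-np.r_[H,0])@w),1) for w in(u,v)],p0[2].round(1),"z",R0.as_matrix()[:,2].round(2))
    for X,Z,e in L:
        r=(tool(e)*R0.inv()).as_rotvec(degrees=True)/5
        print((X,Z,e),np.r_[r,(pos(X,Z)-p0)/25].round(2),f"n={max(np.linalg.norm(r)*5/10.7,np.linalg.norm(pos(X,Z)-p0)/62.5):.1f}")
def push(th,s=25,rt=58,dt=0.):
    "TCP (X,Z,e) with flag at th deg (+dt ahead)"
    t=np.radians(th+dt);f=np.array([-np.cos(t),np.sin(t)]);m=np.array([np.sin(t),np.cos(t)])
    ed=45 if th<=45 else 45+20*(th-45)/135
    e=np.radians(ed);n=np.array([np.sin(e),np.cos(e)]);h=np.array([0,70.])
    if th<=45:
        c=h+81*f-2.5*m+s*np.array([np.cos(e),-np.sin(e)]);p=c-TH*n
    else: p=h+rt*f-m*(2.5+TH*abs(n@m))
    return p[0],p[1],ed
E
python3 - <<'E'
from tgt import *
rows([(-190,200,90),(-190,200,45),(-150,60,45),(-115,40,45)])
for t in(0,20,40,45.01,60,90,120,150,180):print(t,np.round(push(t),1))
E
```

```text
time_s: 1.23
ee_pos: [353.3, -286.7, 259.5]
ee_rot: [179.9, 0.0, 70.9]
force: [0.8, 0.4, -0.1]
gripper_width: 44.2
time_s: 1.85
ee_pos: [479.0, -28.9, 258.9]
ee_rot: [179.9, 0.0, 120.9]
force: [0.5, -0.1, 0.2]
gripper_width: 0.6
time_s: 2.48
ee_pos: [527.6, 271.3, 259.2]
ee_rot: [180.0, 0.0, 165.8]
force: [1.4, -0.9, 0.3]
gripper_width: 0.4
t 2.475 q [ 26.  19.  83.  -0.  79. -50.] F [ 1.4 -0.9  0.3] stand XYZ [-79.9, -7.0] 259.2 z [ 0.  0. -1.]
(-190, 200, 90) [-0.    0.01  0.8   0.86  4.32 -2.37] n=2.0
(-190, 200, 45) [-8.8   1.91  0.75  0.86  4.32 -2.37] n=4.2
(-150, 60, 45) [-8.8   1.91  0.75  0.57  2.75 -7.97] n=4.2
(-115, 40, 45) [-8.8   1.91  0.75  0.33  1.37 -8.77] n=4.2
0 [-72.9  40.3  45. ]
20 [-68.8  68.1  45. ]
40 [-55.5  92.9  45. ]
45.01 [-52.3  99.7  45. ]
60 [-42.6 112.4  47.2]
90 [-13.1 128.   51.7]
120 [ 21.7 124.5  56.1]
150 [ 48.9 101.3  60.6]
180 [58.  78.2 65. ]
```

```bash
python3 -m jog '-2 .4 .3 .4 2 -1 0; -4 .9 .5 .8 4 -2 0; -6 1.3 .7 .86 4.3 -2.4 0; -8 1.7 .75 .86 4.3 -2.4 0; -8.8 1.9 .75 .86 4.3 -2.4 0'
python3 - <<'E'
from tgt import *
rows([(-190,200,45),(-150,60,45),(-115,40,45),(-95,40,45)])
E
```

```text
time_s: 3.1
ee_pos: [548.3, 378.7, 195.7]
ee_rot: [-134.7, 0.0, 169.8]
force: [0.2, -1.5, -0.7]
gripper_width: 0.5
t 3.1 q [ 45.  49.  51. -27. 117. -39.] F [ 0.2 -1.5 -0.7] stand XYZ [-189.2, -5.6] 195.7 z [-0.13 -0.7  -0.7 ]
(-190, 200, 45) [ 0.07 -0.01  0.    0.03  0.03  0.17] n=0.1
(-150, 60, 45) [ 0.07 -0.01  0.   -0.25 -1.55 -5.43] n=2.3
(-115, 40, 45) [ 0.07 -0.01  0.   -0.5  -2.93 -6.23] n=2.8
(-95, 40, 45) [ 0.07 -0.01  0.   -0.64 -3.71 -6.23] n=2.9
```

```bash
python3 -m jog '0 0 0 -.2 -.8 -2.2 0; 0 0 0 -.25 -1.5 -4.4 0; 0 0 0 -.4 -2.2 -6 0; 0 0 0 -.5 -2.9 -6.2 0; 0 0 0 -.5 -2.9 -6.2 0'
python3 - <<'E'
from tgt import *
rows([(-85,40,45),(-73,40,45)])
from workcell import grab_frame
import cv2
for n,(x,y) in(("side",(150,200)),("top",(80,120))):
    i=cv2.cvtColor(grab_frame(n),cv2.COLOR_RGB2BGR)
    cv2.imwrite(f"pics/{n}1.png",cv2.resize(i[y:y+140,x:x+200],(800,560),interpolation=cv2.INTER_CUBIC))
E
```

```text
time_s: 3.72
ee_pos: [536.2, 303.3, 43.4]
ee_rot: [-134.9, 0.1, 169.6]
force: [1.0, 0.2, 0.3]
gripper_width: 0.3
t 3.725 q [ 42.  50.  73. -26.  96. -31.] F [1.  0.2 0.3] stand XYZ [-112.8, -4.2] 43.4 z [-0.13 -0.7  -0.71]
(-85, 40, 45) [ 0.02  0.01  0.04 -0.23 -1.09 -0.14] n=0.4
(-73, 40, 45) [ 0.02  0.01  0.04 -0.32 -1.56 -0.14] n=0.6
```

View pics/side1.png

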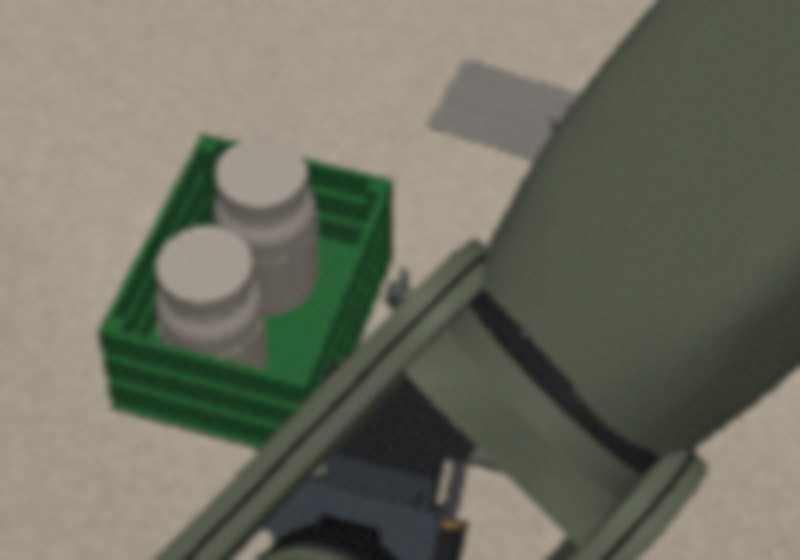

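View pics/top1.png

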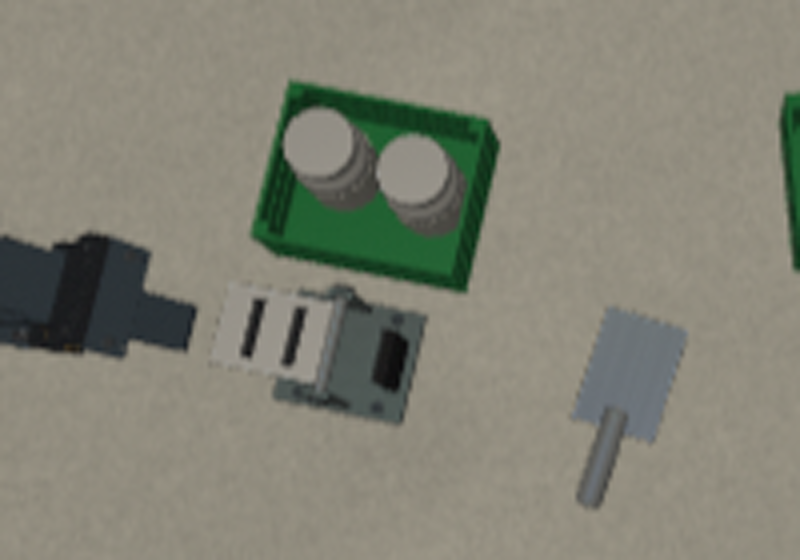

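The top view shows the fingertips at about (193, 325), in line with the paddle and just short of its free end at (220, 325). The forearm hides the flag in the side view. Next I go under the free end and start the push.

```bash
python3 -m jog '0 0 0 -.1 -.5 -.14 0; 0 0 0 -.2 -1 -.14 0; 0 0 0 -.3 -1.4 -.14 0; 0 0 0 -.3 -1.5 -.14 0'
python3 - <<'E'
from tgt import *
rows([push(t) for t in (0,8,16,24,32,40)])
E
```

```text
time_s: 4.32
ee_pos: [528.8, 265.9, 40.9]
ee_rot: [-135.0, 0.2, 169.6]
force: [-0.8, -0.3, 0.3]
gripper_width: 0.6
t 4.325 q [ 40.  47.  78. -27.  92. -31.] F [-0.8 -0.3  0.3] stand XYZ [-74.8, -4.9] 40.9 z [-0.13 -0.7  -0.71]
(np.float64(-72.8682720163547), np.float64(40.27638892431792), 45) [ 0.01  0.03  0.04 -0.02 -0.07 -0.02] n=0.0
(np.float64(-72.42791833682207), np.float64(51.5737399302293), 45) [ 0.01  0.03  0.04 -0.02 -0.09  0.43] n=0.2
(np.float64(-70.41956277690102), np.float64(62.69986050564906), 45) [ 0.01  0.03  0.04 -0.04 -0.17  0.87] n=0.4
(np.float64(-66.88229569309487), np.float64(73.43819336935123), 45) [ 0.01  0.03  0.04 -0.06 -0.31  1.3 ] n=0.5
(np.float64(-61.884965965608224), np.float64(83.57972908681644), 45) [ 0.01  0.03  0.04 -0.1  -0.51  1.71] n=0.7
(np.float64(-55.52484093320827), np.float64(92.92707420113015), 45) [ 0.01  0.03  0.04 -0.14 -0.76  2.08] n=0.9
```

```bash
python3 -m jog '0 0 0 0 -.1 .4 0; 0 0 0 0 -.2 .9 0; 0 0 0 -.1 -.3 1.3 0; 0 0 0 -.1 -.5 1.7 0; 0 0 0 -.1 -.8 2.1 0'
python3 - <<'E'
from tgt import *
rows([push(t) for t in (46,55,65,75,85)])
from workcell import grab_frame
import cv2
i=cv2.cvtColor(grab_frame("top"),cv2.COLOR_RGB2BGR);x,y=80,120
cv2.imwrite(f"pics/top2.png",cv2.resize(i[y:y+140,x:x+200],(800,560),interpolation=cv2.INTER_CUBIC))
E
```

```text
time_s: 4.95
ee_pos: [526.3, 246.6, 93.8]
ee_rot: [-135.0, 0.2, 169.6]
force: [-0.8, 1.3, -0.6]
gripper_width: 0.9
t 4.95 q [ 39.  43.  79. -27.  95. -33.] F [-0.8  1.3 -0.6] stand XYZ [-55.3, -3.8] 93.8 z [-0.13 -0.7  -0.71]
(np.float64(-51.79854901276871), np.float64(100.60821094604258), 45.148148148148145) [ 0.03  0.03  0.03 -0.07 -0.13  0.27] n=0.1
(np.float64(-46.25186848887083), np.float64(108.41901917597296), 46.48148148148148) [ 0.3  -0.02  0.03 -0.11 -0.35  0.58] n=0.3
(np.float64(-38.475850864277135), np.float64(116.05433538778246), 47.96296296296296) [ 0.59 -0.07  0.03 -0.16 -0.65  0.89] n=0.4
(np.float64(-29.190581187310386), np.float64(122.22442580804989), 49.44444444444444) [ 0.88 -0.13  0.03 -0.23 -1.02  1.14] n=0.6
(np.float64(-18.685206154117807), np.float64(126.58680686338403), 50.925925925925924) [ 1.17 -0.18  0.03 -0.3  -1.43  1.31] n=0.8
```

View pics/top2.png

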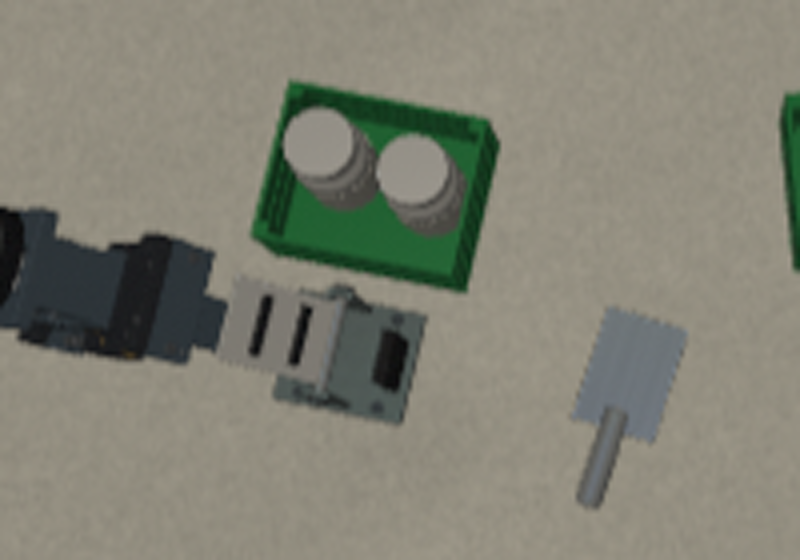

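The flag is rising on the fingertips: its free end now sits at about (228, 320). The fingers stay clear of the basket, so I carry on past upright.

```bash
python3 -m jog '0 0 0 -.05 -.13 .27 0; .3 0 0 -.1 -.35 .6 0; .6 -.1 0 -.15 -.65 .9 0; .9 -.1 0 -.25 -1 1.1 0; 1.2 -.2 0 -.3 -1.4 1.3 0'
python3 - <<'E'
from tgt import *
rows([push(t) for t in (92,99,106,113,120)])
from workcell import grab_frame
import cv2
i=cv2.cvtColor(grab_frame("top"),cv2.COLOR_RGB2BGR);x,y=80,120
cv2.imwrite(f"pics/top3.png",cv2.resize(i[y:y+140,x:x+200],(800,560),interpolation=cv2.INTER_CUBIC))
E
```

```text
time_s: 5.62
ee_pos: [518.7, 211.0, 126.0]
ee_rot: [-141.2, 0.1, 169.6]
force: [0.4, 1.0, -0.5]
gripper_width: 0.3
t 5.625 q [ 36.  36.  84. -26.  90. -37.] F [ 0.4  1.  -0.5] stand XYZ [-19.0, -5.0] 126.0 z [-0.11 -0.62 -0.78]
(np.float64(-10.803998295667324), np.float64(128.4126375034039), 51.96296296296296) [ 0.15 -0.01  0.04 -0.06 -0.32  0.1 ] n=0.1
(np.float64(-2.658452517343246), np.float64(129.14403480979294), 53.0) [ 0.36 -0.05  0.04 -0.12 -0.64  0.12] n=0.3
(np.float64(5.587744549890878), np.float64(128.7351073134928), 54.03703703703704) [ 0.56 -0.09  0.04 -0.17 -0.97  0.11] n=0.4
(np.float64(13.7623152824879), np.float64(127.1671456393545), 55.074074074074076) [ 0.77 -0.12  0.04 -0.23 -1.29  0.05] n=0.5
(np.float64(21.689420822556517), np.float64(124.45023827552652), 56.111111111111114) [ 0.97 -0.16  0.04 -0.29 -1.6  -0.06] n=0.7
```

View pics/top3.png

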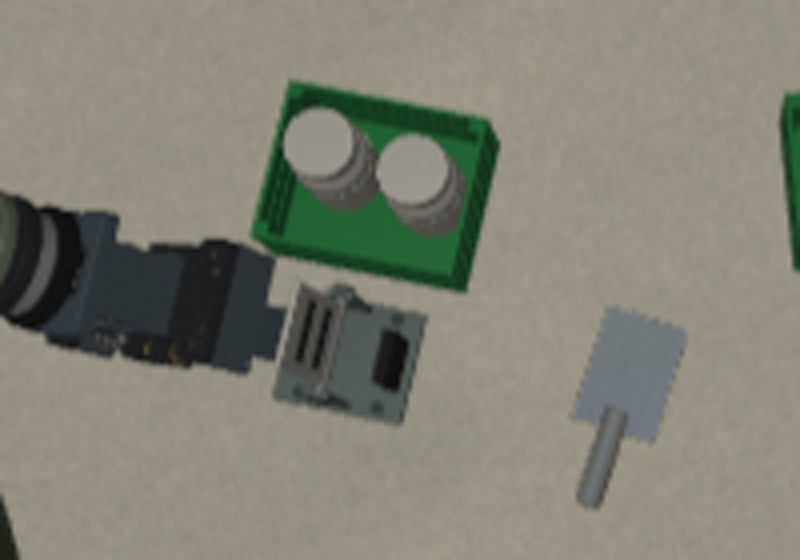

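The flag is nearly upright, its free end at about (295, 330), and the gripper is clear of the basket. I keep going.

```bash
python3 -m jog '.15 0 0 -.05 -.3 .1 0; .35 0 0 -.1 -.65 .1 0; .55 -.1 0 -.15 -1 .1 0; .75 -.1 0 -.2 -1.3 .05 0; 1 -.15 0 -.3 -1.6 -.05 0'
python3 - <<'E'
from tgt import *
rows([push(t) for t in (126,132,138,144,150)])
E
```

```text
time_s: 6.3
ee_pos: [511.6, 171.3, 124.0]
ee_rot: [-146.2, -0.1, 169.6]
force: [0.7, -0.1, -0.2]
gripper_width: 0.6
t 6.3 q [ 32.  32.  90. -24.  83. -39.] F [ 0.7 -0.1 -0.2] stand XYZ [21.4, -5.0] 124.0 z [-0.1  -0.55 -0.83]
(np.float64(28.15500436783647), np.float64(121.2361346455779), 57.0) [ 0.15 -0.04  0.03 -0.05 -0.26 -0.11] n=0.1
(np.float64(34.205100698449584), np.float64(117.24828731267094), 57.888888888888886) [ 0.33 -0.08  0.03 -0.09 -0.5  -0.27] n=0.2
(np.float64(39.740350260243616), np.float64(112.54350954942515), 58.77777777777778) [ 0.5  -0.11  0.03 -0.13 -0.72 -0.46] n=0.3
(np.float64(44.67000406880059), np.float64(107.19250778116574), 59.666666666666664) [ 0.68 -0.14  0.03 -0.17 -0.91 -0.67] n=0.5
(np.float64(48.914024598117095), np.float64(101.27842419338737), 60.55555555555556) [ 0.85 -0.17  0.03 -0.2  -1.08 -0.91] n=0.6
```

```bash
python3 -m jog '.15 0 0 -.05 -.25 -.1 0; .35 -.1 0 -.1 -.5 -.25 0; .5 -.1 0 -.1 -.7 -.45 0; .7 -.1 0 -.15 -.9 -.65 0; .85 -.2 0 -.2 -1.1 -.9 0'
python3 - <<'E'
from tgt import *
rows([push(t) for t in (155,160,165,170,175)])
from workcell import grab_frame
import cv2
i=cv2.cvtColor(grab_frame("top"),cv2.COLOR_RGB2BGR);x,y=80,120
cv2.imwrite(f"pics/top4.png",cv2.resize(i[y:y+140,x:x+200],(800,560),interpolation=cv2.INTER_CUBIC))
E
```

```text
time_s: 6.92
ee_pos: [506.7, 144.0, 101.3]
ee_rot: [-150.6, 0.2, 169.6]
force: [0.8, 0.7, 0.0]
gripper_width: 0.2
t 6.925 q [ 29.  29.  96. -23.  75. -41.] F [0.8 0.7 0. ] stand XYZ [49.1, -5.0] 101.3 z [-0.09 -0.48 -0.87]
(np.float64(51.14075877807471), np.float64(97.56798070315372), 61.2962962962963) [ 0.15  0.    0.04 -0.01 -0.08 -0.15] n=0.1
(np.float64(53.00747737018286), np.float64(93.94380807262974), 62.03703703703704) [ 0.3  -0.02  0.04 -0.03 -0.15 -0.29] n=0.1
(np.float64(54.636944892268204), np.float64(90.18693739077804), 62.77777777777778) [ 0.44 -0.05  0.04 -0.04 -0.22 -0.44] n=0.2
(np.float64(56.019652661819805), np.float64(86.30545034005326), 63.51851851851852) [ 0.59 -0.08  0.04 -0.05 -0.27 -0.6 ] n=0.3
(np.float64(57.14472121792179), np.float64(82.30821590128966), 64.25925925925927) [ 0.73 -0.1   0.04 -0.06 -0.32 -0.76] n=0.3
```

View pics/top4.png

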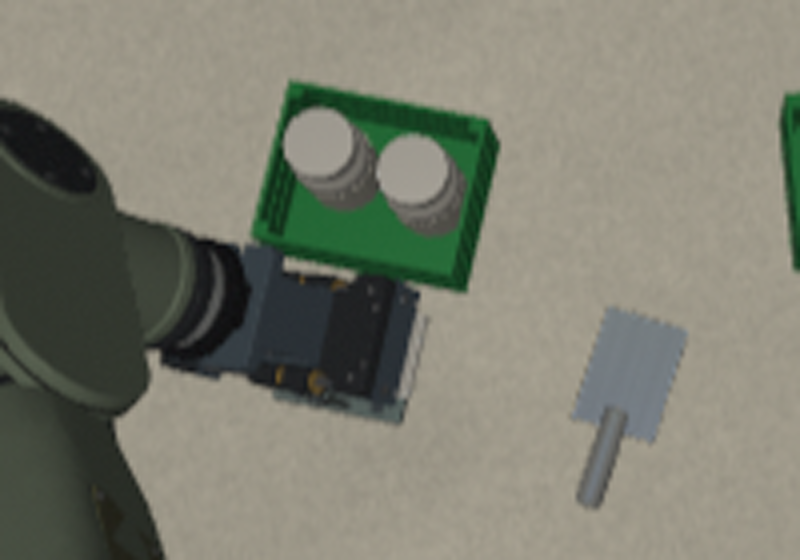

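The flag is over, its edge at about (420, 345). I lower it gently.

```bash
python3 -m jog '.15 0 0 0 -.1 -.15 0; .3 0 0 -.05 -.15 -.3 0; .45 -.05 0 -.05 -.2 -.45 0; .6 -.1 0 -.05 -.25 -.6 0; .75 -.1 0 -.05 -.3 -.75 0'
python3 - <<'E'
from tgt import *
rows([push(t) for t in (177,179,180)])
E
```

```text
time_s: 7.6
ee_pos: [505.1, 136.9, 82.7]
ee_rot: [-154.3, -0.1, 169.6]
force: [0.3, 0.6, 0.9]
gripper_width: -0.0
t 7.6 q [ 27.  29.  99. -22.  70. -42.] F [0.3 0.6 0.9] stand XYZ [56.4, -5.3] 82.7 z [-0.08 -0.43 -0.9 ]
(np.float64(57.51992678440523), np.float64(80.67912609789383), 64.55555555555556) [ 0.04 -0.02  0.03  0.   -0.04 -0.08] n=0.0
(np.float64(57.8511488901728), np.float64(79.03383270256016), 64.85185185185185) [ 0.1  -0.03  0.03  0.   -0.06 -0.15] n=0.1
(np.float64(58.0), np.float64(78.20534653349944), 65.0) [ 0.13 -0.04  0.03 -0.   -0.06 -0.18] n=0.1
```

```bash
python3 -m jog '0 0 0 0 0 -.06 0; 0 0 0 0 0 -.12 0; 0 0 0 0 0 -.18 0;0 0 0 0 0 -.18 0'; python3 -m jog '0 0 0 0 0 -.04 0; 0 0 0 0 0 -.04 0'
```

```text
time_s: 8.1
ee_pos: [505.3, 137.0, 78.3]
ee_rot: [-154.3, -0.1, 169.6]
force: [-0.3, -0.2, -0.0]
gripper_width: 0.7
time_s: 8.35
ee_pos: [505.2, 136.9, 77.4]
ee_rot: [-154.3, -0.1, 169.6]
force: [-0.5, 0.0, 0.0]
gripper_width: 0.6
```

```bash
for i in 1 ; do python3 -m jog '0 0 0 0 0 -.04 0; 0 0 0 0 0 -.04 0'|grep -E 'ee_pos|force'; done; python3 -m jog '0 0 0 0 0 -.04 0; 0 0 0 0 0 -.04 0'|grep -E 'ee_pos|force'
```

```text
ee_pos: [505.2, 136.8, 76.4]
force: [0.7, -0.5, 0.4]
ee_pos: [505.2, 136.8, 75.4]
force: [0.2, -0.3, -0.1]
```

```bash
python3 -m jog '0 0 0 0 0 -.04 0; 0 0 0 0 0 -.04 0'|grep -E 'ee_pos|force'
```

```text
ee_pos: [505.3, 136.7, 75.1]
force: [-0.1, -0.0, 4.0]
```

```bash
python3 -m jog '0 0 0 0 0 -.02 0; 0 0 0 0 0 -.02 0'|grep -E 'ee_pos|force'; python3 -m jog '0 0 0 0 0 .8 0; 0 0 0 .1 .3 2.5 0; 0 0 0 .2 1.5 4.5 0; 0 0 0 .4 3 6 0; 0 0 0 .8 5 7 0'; python3 -m jog '0 0 0 0 2 1 0; 0 0 0 0 4 1.5 0; 0 0 0 0 5 1.5 0; 0 0 0 0 5 1.5 0'
python3 - <<'E'
from workcell import grab_frame
import cv2
import numpy as np
o=[]
for n,(x,y) in(("side",(150,200)),("top",(80,120))):
    i=cv2.cvtColor(grab_frame(n),cv2.COLOR_RGB2BGR)
    o.append(cv2.resize(i[y:y+140,x:x+200],(420,294),interpolation=cv2.INTER_CUBIC))
cv2.imwrite("pics/end.png",np.vstack(o))
E
```

```text
ee_pos: [505.3, 136.7, 75.0]
force: [-0.9, 0.9, 7.4]
time_s: 9.98
ee_pos: [525.5, 262.6, 251.3]
ee_rot: [-154.4, 0.1, 169.6]
force: [0.5, -0.3, -0.2]
gripper_width: 0.2
time_s: 10.48
ee_pos: [524.9, 388.5, 284.9]
ee_rot: [-154.2, -0.1, 169.8]
force: [1.0, 0.1, -0.3]
gripper_width: 0.1
```

View pics/end.png

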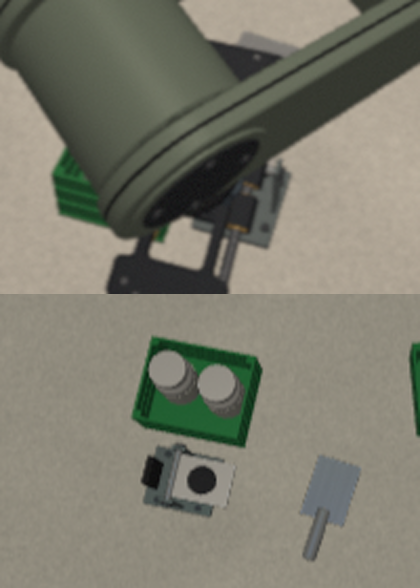

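Run:
```python
from fit import *
for t in(160,170,175,180):
    th=np.radians(t);print(t,proj("top",W([520.3,191.5,-1.749],[edge(th,30,o=-2.5),edge(th,-30,o=-2.5)])).round(1).tolist())
from workcell import grab_frame
i=cv2.cvtColor(grab_frame("top"),cv2.COLOR_RGB2BGR)
cv2.imwrite("pics/z.png",cv2.resize(i[185:235,140:210],(770,550),interpolation=cv2.INTER_CUBIC))
```

```text
160 [[188.8, 199.1], [184.2, 220.0]]
170 [[190.9, 200.1], [186.4, 220.8]]
175 [[191.7, 200.5], [187.2, 221.2]]
180 [[192.2, 200.9], [187.8, 221.4]]
```

View pics/z.png

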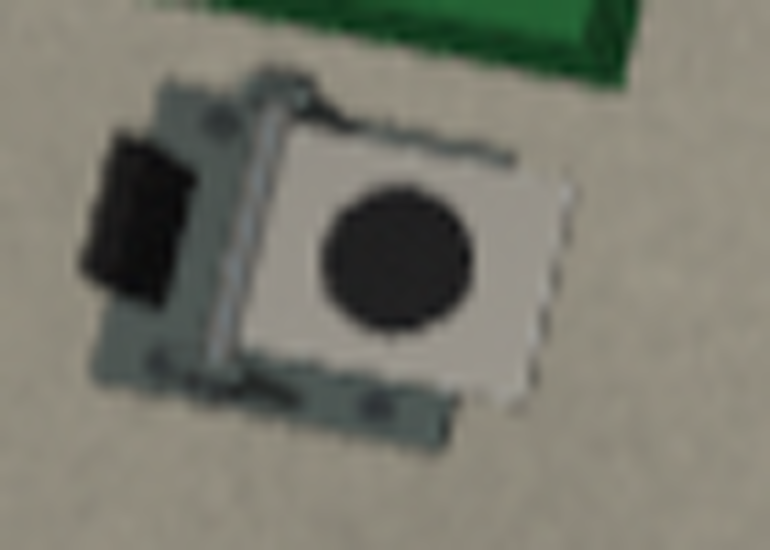

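The flag shows its disc. Its free-end corners are at about (192.3, 201.4) and (187.7, 221.4) px, which matches the 180° projection to within 0.5 px.

```bash
python3 -c "
from workcell import env
print(env.job_done())"
```

```text
the job is handed in; nothing more can be done
None
```

I turned over the packed basket's flag with the shut fingertips, from under its left free end, over the hinge and down flat on the right. The job was handed in at about 10.5 s on the robot's clock; `env.job_done()` gives no verdict.

- **Flat on the stop:** the force stayed at about 1 N or less until the flag met its stop, then rose to 7.4 N. In the last top picture the disc is up and the free-end corners match the 180° projection to about 0.5 px. That camera separates 175° from 180° by only about 0.5 px, so it is the force rise that shows the flag is on its stop.
- **Gentle handling:** the highest force reading was 7.4 N. Near the right side I lowered the flag at under 1 rad/s. The arm then backed off clear and read about 1 N or less.
- **Other things:** jar1, jar2 and the spatula look unmoved in the top pictures. I did not check jar3 or the empty basket's flag in the last picture, but the arm passed them only at 214 mm or higher.
- **Side camera:** the arm blocked its view of the stand in both pictures I viewed after the approach, so it gave no check of the result.

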